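# Put the games compendium back in its tray

### The arm

A 7-joint arm with a two-finger parallel gripper is mounted at the origin on the work surface. World frame = base frame: x ahead of the robot, y to its left, z up, the work surface at z = 0. Lengths are in m, angles in rad, forces in N, time in s.
With the tool pointing down it reaches from about 0.425 to 0.925 m from the base axis. Payload 6.8 kg.
Tool frame: the origin (TCP) lies between the finger pads; the fingertips stand 22 mm ahead of it and the grasp point (between the pads) lies 3 mm ahead of it; z points along the fingers, y is the line along which they close (so a half turn about z gives the same grasp; the last joint's range is limited). The gripper opens to 85 mm and grips with 20 to 120 N. Pads are 22 mm wide; open, the fingers measure 114 mm over their backs; the gripper's body (76 mm by 85 mm) begins 54 mm behind the grasp point. The pads swing forward as they close: fully open they stand 13 mm farther back than shut.
Start: joints at [1.206, 0.477, 0.022, 1.555, -0.011, 1.109, -0.083], TCP at [0.171, -0.653, 0.253] pointing down, gripper open.
Joint ranges: [-2.96, 2.96], [-0.34, 2.1], [-1.41, 1.46], [0.24, 2.44], [-1.37, 4.51], [0.17, 1.92], [-2.96, 2.96]. Speed limits (rad/s): [2.39, 2.39, 3.14, 3.14, 3.14, 3.14, 3.14].

### API

Orientations are given as a unit quaternion [w, x, y, z].
In Python, from station import bot gives the robot as it stands.
- The arm moves only by the tool servo_tool, never from a script. Its argument "motion" is a list that holds one entry, the list of rows, each a list of 5 numbers: the opening, from 0 (shut) to 1 (fully open), then the shift along the world's x, y, z each as a share of 0.04 m, from -1 to 1, then the turn about the world's z as a share of 0.12 rad, from -1 to 1. A call has 1 to 20 rows; each row shifts and turns the commanded pose from where the row before left it; what a row does not reach is not made up. A row lasts 1/10 s, in which the tool goes at most 50 mm and 8.59 degrees, less where a joint would pass 70% of its speed; a pose out of reach is approached as far as the arm can. A call with a number of a shift or a turn outside -1 to 1 is refused whole. A call with a gripper value outside its range is refused whole. The fingers move at their own pace and stop on an object; "newtons" is the grip in N (left out, the last holds). Time passes only in rows, so rows that do not move let the fingers close. It gives the time, the measured TCP pose, the force, the opening and the grip force at its end, in the units of the state.
- bot.get_obs(): the state, without advancing time (a new reading comes with each control period).
- bot.read_camera(name): name is "scene" or "top" or "wrist"; returns (picture, depth): 420x560x3 uint8, red, green, blue; 420x560 float32, m along the optical axis (not along the pixel's ray), 0 where there is no reading.
- bot.get_calibration(name): a dict with "fovy" (degrees; the focal length in pixels is half the picture's height over the tangent of half this angle, whatever the lens; pixels are square), "cx", "cy" (the principal point, pixels), "view" (4x4, takes a point from world to camera coordinates). Camera axes: x right, y down, z forward; pixel columns grow to the right and rows downward; lengths in m; the calibration is good to about 2 mm. A picture is of the moment at which its call begins: read the wrist's pose just before it. get_calibration takes no time and is no camera call; for the wrist camera it gives the pose at the moment of the call.
- bot.hand_in(): hands the job in; it is judged then, once.
The state is a dict: "t": time; "q": joint angles; "joint_vel": joint speeds; "joint_torque": joint torques, N m; "eef_pos": TCP position; "tool_rot": TCP orientation; "contact_force": force on the tool from outside, world axes, zero at the start; "torque": the same for the moment, N m; "gripper_width": opening from 0.0 (shut) to 1.0 (fully open); "grasp_force": force on a finger pad.
Only numpy, scipy, OpenCV 4.12 (cv2) and the standard library are available. Lean on these libraries where they do the work, as an engineer would, in place of code of your own. Each camera call takes 0.05 s, during which the arm holds its last target. There are 200 camera calls.

### The job

Put the four wooden game pieces that are scattered on the table away in the game tray, each lying or standing flat on the floor of the recess made for its shape and size: the pawn (upright) in the small round one, the draughts disc in the large round one, the die in the square one and the domino in the oblong one. Leave the look-alikes, the wooden napkin ring and the bottle stopper, standing where they are on the table.

Things in the scene. Friction and masses are not known exactly. Their poses are not given: they have to be found in the camera images.
- pawn: Turned pale-wood pawn standing upright, 65 mm tall: round foot 36 mm across and 8 mm high, a body that tapers to a 15 mm neck, a 21 mm collar at 39 to 42 mm, and a ball head 26 mm across whose centre is 52 mm above the foot. About 35 g. Origin: centre of the underside of the foot; z up.
- disc: Pale-wood draughts disc lying flat, 52 mm across and 16 mm thick, solid, with two thin dark circles on its face. About 30 g. Origin: its centre (8 mm above what it lies on); z is its axis.
- die: Large pale-wood die, a 28 mm cube with black pips, lying on one face. About 18 g. Origin: its centre (14 mm above what it lies on); axes square to its faces.
- domino: Pale-wood domino lying flat, 60 x 30 x 14 mm, with black pips and a dividing line on its face. About 22 g. Origin: its centre (7 mm above what it lies on); x along its 60 mm length, y along its 30 mm width, z up.
- napkin_ring: Look-alike, leave it: pale-wood napkin ring standing on its end like a short tube, 52 mm outside, 38 mm hole, 22 mm tall, so it looks like the disc but has a hole through it. Origin: centre of its underside; z up.
- stopper: Look-alike, leave it: bottle stopper standing head down, 58 mm tall: a pale-wood round head up to 40 mm across and 24 mm high at the bottom, and a cork plug 23 tapering to 19 mm across, flat-topped, pointing up (the pawn has a ball there). Origin: centre of its underside; z up.
- recess_pawn: Dark wood block 90 x 90 x 16 mm, one of four lying two by two (92 mm apart, any arrangement) in a fixed 196 mm square tray whose rim is 2 mm lower than the blocks. In its top a recess: the small round one, 54 mm across, 8 mm deep. Origin: centre of its underside, 6 mm above the table; z up, x, y along its sides. Recess floor 8 mm, top 16 mm above the origin.
- recess_disc: Dark wood block 90 x 90 x 16 mm, one of four lying two by two (92 mm apart, any arrangement) in a fixed 196 mm square tray whose rim is 2 mm lower than the blocks. In its top a recess: the large round one, 72 mm across, 8 mm deep. Origin: centre of its underside, 6 mm above the table; z up, x, y along its sides. Recess floor 8 mm, top 16 mm above the origin.
- recess_die: Dark wood block 90 x 90 x 16 mm, one of four lying two by two (92 mm apart, any arrangement) in a fixed 196 mm square tray whose rim is 2 mm lower than the blocks. In its top a recess: the square one, 46 x 46 mm, square to the block, 8 mm deep. Origin: centre of its underside, 6 mm above the table; z up, x, y along its sides. Recess floor 8 mm, top 16 mm above the origin.
- recess_domino: Dark wood block 90 x 90 x 16 mm, one of four lying two by two (92 mm apart, any arrangement) in a fixed 196 mm square tray whose rim is 2 mm lower than the blocks. In its top a recess: the oblong one, 78 x 48 mm, 8 mm deep. Origin: centre of its underside, 6 mm above the table; z up, x, y along its sides. Recess floor 8 mm, top 16 mm above the origin. The 78 mm run along its x.
Not all that is in view belongs to the job. What is shaped like the die but grey is not meant. What is shaped like the pawn but orange is not meant.

How it is judged:
By the outcome, as a careful person would: the job done as asked, in the order asked, and still so for the second after the job is handed in, with the robot touching nothing.
It also fails if it takes over 96 s, if anything falls off the work surface, if the arm or the gripper's body presses on something with over 40 N, if the wrist force passes 120 N, or if a joint passes its speed limit or range.

## Working session

There is one attempt and no reset: what is moved stays moved. The work goes in short steps, Python scripts to look and compute and a tool call to move; the robot and the scene stay as the last step left them, time stands still between calls to the robot, and variables do not carry over. Pictures are saved under pics/ and viewed, at most 14 in all, crops included, and the job is handed in when it is done.

Besides the shell and the picture viewer there is one more tool, called after "Request:" by a JSON object that holds its "op" and its "data", one argument or row to a line. servo_tool: Moves the arm, as the interface text tells. Shift numbers are shares of 0.04 m and turn numbers shares of 0.12 rad, none past 1 either way. Its arguments: {"type":"object","properties":{"motion":{"type":"array"},"newtons":{"type":"number"}},"required":["motion"]}

```bash
mkdir -p pics; ls; cat > h.py <<'E'
import numpy as np, cv2, pickle
from station import bot
def snap(n,tag):
    c=bot.get_calibration(n); im,d=bot.read_camera(n)
    pickle.dump((im,d,c),open(f'pics/{tag}.pkl','wb')); cv2.imwrite(f'pics/{tag}.png',im[:,:,::-1]); return im,d,c
def load(tag): return pickle.load(open(f'pics/{tag}.pkl','rb'))
def cloud(d,c):
    f=d.shape[0]/2/np.tan(np.radians(c['fovy'])/2); v,u=np.mgrid[:d.shape[0],:d.shape[1]]
    P=np.stack([(u-c['cx'])/f*d,(v-c['cy'])/f*d,d,np.ones_like(d)],-1)
    W=(P@np.linalg.inv(np.array(c['view'])).T)[...,:3]; W[d==0]=np.nan; return W
E
python3 - <<'E'
from h import *
o=bot.get_obs(); print(o['t'],o['eef_pos'],o['tool_rot'],o['gripper_width'])
for n in('top','scene'):
    im,d,c=snap(n,n+'0'); print({k:np.round(v,3).tolist() for k,v in c.items()},(d==0).mean())
E
```

```text
pics
0.0 [ 0.17132184 -0.65231654  0.25232425] [-9.04495282e-04  9.91764318e-01  1.28072983e-01 -1.73998844e-04] 1.003798311465018
{'fovy': 53.628, 'cx': 270.152, 'cy': 207.462, 'view': [[0.03, -1.0, 0.008, -0.001], [-0.993, -0.031, -0.117, 0.536], [0.117, -0.004, -0.993, 0.998], [0.0, 0.0, 0.0, 1.0]]} 0.004238945578231293
{'fovy': 44.665, 'cx': 287.636, 'cy': 208.811, 'view': [[0.455, 0.89, 0.019, -0.234], [0.536, -0.257, -0.804, -0.227], [-0.711, 0.376, -0.594, 1.508], [0.0, 0.0, 0.0, 1.0]]} 0.01866496598639456
```

View pics/top0.png

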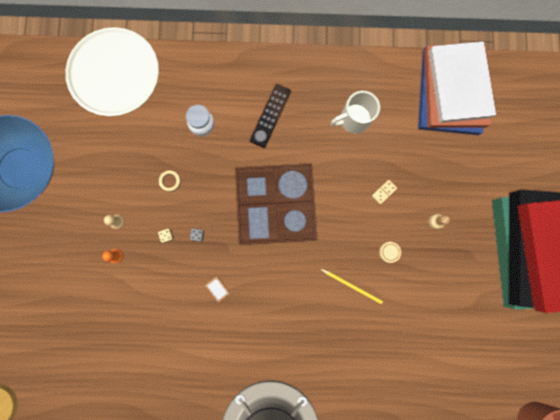

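View pics/scene0.png

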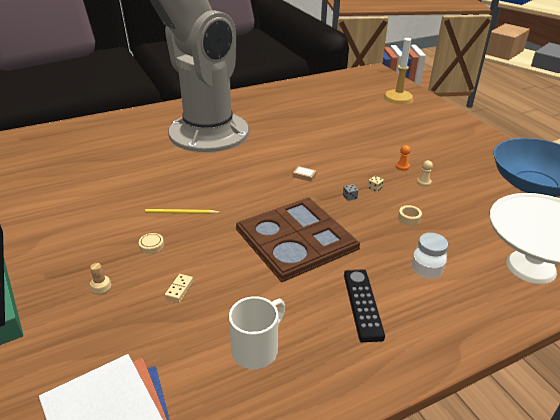

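Top view (up = +x, left = +y): pale pawn candidates are the ball-headed pawn (115,221), the orange pawn (112,256, not meant) and the stopper (438,221, flat cork on top). For the die: pale (165,236) or grey (197,235, not meant). For the disc: solid (390,252) or napkin ring (169,181, hole). The domino is at (385,191), and the white tag at (217,289) is not a piece. Recesses: die (257,186), disc (292,184), domino (259,223), pawn (295,221).

```bash
cat > m.py <<'E'
from h import *
from scipy.ndimage import label
objs=dict(pawn=((115,221),22,.003),die=((165,236),12,.018),disc=((390,252),16,.011),domino=((385,191),17,.009),ring=((169,181),16,.015),stop=((438,221),18,.03),grey=((197,235),10,.018),orange=((112,256),14,.03),tag=((217,289),16,.003))
im,d,c=load('top0'); W=cloud(d,c)
tb=W[250:290,230:310,2]; z0=np.nanmedian(tb); print('table z',z0)
for k,((u,v),r,h) in objs.items():
    w=W[v-r:v+r,u-r:u+r].reshape(-1,3); z=w[:,2]-z0; m=z>h
    p=w[m]
    (cx,cy),(a,b),an=cv2.minAreaRect((p[:,:2]*1000).astype(np.float32))
    print(k,m.sum(),'mean',p.mean(0).round(4),'rect',round(cx),round(cy),round(a),round(b),round(an,1),'zmax',z[m].max().round(4), 'zmed',np.median(z[m]).round(4))
t=W[160:250,228:325]; z=t[...,2]-z0; m=(z>.009)&(z<.04); p=t[m]
print('tray',cv2.minAreaRect((p[:,:2]*1000).astype(np.float32)))
a=cv2.resize(im[160:280,90:210],None,fx=4,fy=4,interpolation=cv2.INTER_CUBIC); b=cv2.resize(im[155:275,340:460],None,fx=4,fy=4,interpolation=cv2.INTER_CUBIC)
cv2.imwrite('pics/c1.png',cv2.resize(np.hstack([a,b]),(800,400))[:,:,::-1])
E
python3 m.py
```

```text
table z 0.0002650360064849755
pawn 305 mean [0.4915 0.3984 0.0261] rect 495 406 107 108 2.5 zmax 0.0675 zmed 0.0126
die 144 mean [0.4595 0.2706 0.0275] rect 460 271 28 29 21.7 zmax 0.0323 zmed 0.0277
disc 342 mean [ 0.436  -0.2866  0.0167] rect 436 -287 50 50 2.1 zmax 0.0217 zmed 0.0165
domino 284 mean [ 0.5876 -0.2731  0.0144] rect 587 -273 29 61 46.0 zmax 0.0206 zmed 0.0142
ring 172 mean [0.5979 0.2704 0.0213] rect 598 271 51 50 47.6 zmax 0.0262 zmed 0.0211
stop 96 mean [ 0.5164 -0.4038  0.0513] rect 516 -406 20 19 66.8 zmax 0.0622 zmed 0.0553
grey 134 mean [0.4639 0.1938 0.0276] rect 464 194 27 28 0.2 zmax 0.0324 zmed 0.0274
orange 103 mean [0.406  0.3945 0.059 ] rect 405 397 24 24 1.8 zmax 0.0674 zmed 0.0597
tag 358 mean [0.3335 0.1392 0.0142] rect 332 144 73 75 1.7 zmax 0.02 zmed 0.0145
tray ((549.35986328125, 1.7622756958007812), (196.375, 196.24574279785156), 4.9924187660217285)
```

```bash
python3 - <<'E'
from h import *
im,d,c=load('top0'); W=cloud(d,c)
hsv=cv2.cvtColor(im,cv2.COLOR_RGB2HSV)
for k,(u,v,r) in dict(die=(257,186,16),disc=(292,184,19),domino=(259,223,19),pawn=(295,221,17)).items():
    s=im[v-r:v+r,u-r:u+r].astype(int); m=(s[...,2]>s[...,0]-5)&(s.sum(-1)>200)
    n,l,st,ce=cv2.connectedComponentsWithStats(m.astype(np.uint8)); i=1+st[1:,4].argmax()
    p=W[v-r:v+r,u-r:u+r][l==i]; rc=cv2.minAreaRect((p[:,:2]*1000).astype(np.float32))
    print(k,st[i],p.mean(0).round(4),np.round(rc[0]),np.round(rc[1]),round(rc[2],1))
E
```

```text
die [  6   7  19  19 319] [0.5917 0.0526 0.0151] [592.  53.] [45. 46.] 5.5
disc [  6   6  28  27 605] [nan nan nan] [601. -42.] [69. 58.] 30.0
domino [  8   3  21  32 582] [nan nan nan] [499.  45.] [79. 44.] 9.7
pawn [  6   6  22  21 346] [nan nan nan] [508. -46.] [37. 51.] 45.5
```

View pics/c1.png

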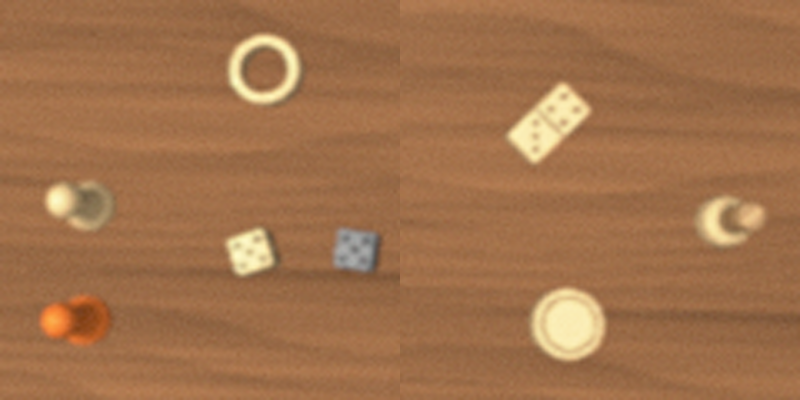

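```bash
python3 - <<'E'
from h import *
from scipy.optimize import least_squares
P=dict(die=(.460,.271,.028),disc=(.436,-.287,.016),domino=(.587,-.273,.014),tray=(.549,.002,.022))
for tag in('top0','scene0'):
    im,d,c=load(tag); W=cloud(d,c).reshape(-1,3); W=W[~np.isnan(W[:,0])]
    print(tag)
    for k,(x,y,h) in P.items():
        r=.15 if k=='tray' else .05
        p=W[(np.hypot(W[:,0]-x,W[:,1]-y)<r)&(abs(W[:,2]-h)<.004)]
        rc=cv2.minAreaRect((p[:,:2]*1000).astype(np.float32)); print(k,len(p),np.round(rc[0],1),np.round(rc[1],1),round(rc[2],1),'z',np.median(p[:,2]).round(4))
    p=W[(np.hypot(W[:,0]-.49,W[:,1]-.398)<.06)&(W[:,2]>.046)&(W[:,2]<.07)]
    s=least_squares(lambda q:np.linalg.norm(p-q,axis=1)-.013,p.mean(0),loss='soft_l1',f_scale=.002); print('head',len(p),s.x.round(4),s.cost)
    p=W[(np.hypot(W[:,0]-.49,W[:,1]-.398)<.04)&(W[:,2]>.004)&(W[:,2]<.012)]; print('foot',len(p),p.mean(0).round(4),p.min(0).round(4),p.max(0).round(4))
E
```

```text
top0
die 128 [460.  271.7] [28.  28.5] 22.2 z 0.0282
disc 322 [ 435.8 -286.6] [49.6 50. ] 2.1 z 0.0167
domino 270 [ 587.6 -273.2] [28.7 60.2] 46.1 z 0.0144
tray 3818 [549.1   1.8] [195.8 195.8] 5.1 z 0.0218
head 96 [0.4917 0.4005 0.0523] 5.204973510272516e-05
foot 69 [0.4873 0.3923 0.0082] [0.4548 0.3625 0.004 ] [0.5193 0.425  0.0119]
scene0
die 86 [459.9 272.4] [31.3 30.2] 20.0 z 0.0277
disc 327 [ 435.7 -286.2] [50.2 52.9] 59.8 z 0.0164
domino 381 [ 587.5 -273.5] [31.5 62.7] 44.0 z 0.0141
tray 3665 [549.2   2.7] [199.3 198. ] 5.0 z 0.0219
head 86 [0.4914 0.4019 0.0526] 9.493934141978975e-05
foot 53 [0.4974 0.3935 0.008 ] [0.4707 0.3603 0.004 ] [0.511  0.4335 0.0119]
```

The crop confirms the choices: ball-headed pale pawn, solid disc with circles, pale die, domino. Top and scene measurements agree to about 1 mm, and the heights match the given sizes. The domino recess is long along the tray's x, with the tray yawed 5°. I'll head for the pawn at (0.4915, 0.401).

Request:
{"op": "servo_tool", "data": {
  "motion": [
    [[1,0.8,0.5,0,-0.141],[1,0.8,0.5,0,-0.141],[1,0.8,0.5,0,-0.141],[1,0.8,0.5,0,-0.141],[1,0.8,0.5,0,-0.141],[1,0.8,0.5,0,-0.141],[1,0.8,0.5,0,-0.141],[1,0.8,0.5,0,-0.141],[1,0.8,0.5,0,-0.141],[1,0.8,0.5,0,-0.141],[1,0,1,0,0],[1,0,1,0,0],[1,0,1,0,0],[1,0,1,0,0],[1,0,1,0,0],[1,0,1,0,0],[1,0,1,0,0],[1,0,1,0,0],[1,0,1,0,0],[1,0,1,0,0]]
  ],
  "newtons": 25
}}

```text
t: 2.1
eef_pos: [0.491, -0.0513, 0.2531]
tool_rot: [0.0, 0.999, 0.044, -0.0]
contact_force: [1.5, 0.4, -0.4]
gripper_width: 0.999
grasp_force: 0.0
```

Request:
{"op": "servo_tool", "data": {
  "motion": [
    [[1,0,1,0,0],[1,0,1,0,0],[1,0,1,0,0],[1,0,1,0,0],[1,0,1,0,0],[1,0,1,0,0],[1,0,1,0,0],[1,0,1,0,0],[1,0,1,-0.5,0],[1,0,1,-0.5,0],[1,0,1,-0.5,0],[1,0,0.3,-0.5,0],[1,0,0,-0.7,0],[1,0,0,-0.7,0],[1,0,0,0,0],[1,0,0,0,0]]
  ]
}}

```text
t: 3.7
eef_pos: [0.4913, 0.3989, 0.1172]
tool_rot: [0.0, 0.999, 0.044, -0.001]
contact_force: [0.6, 0.6, -0.2]
gripper_width: 0.999
grasp_force: 0.0
```

```bash
python3 - <<'E'
from h import *
o=bot.get_obs(); print(o['t'],o['eef_pos'],o['q'])
im,d,c=snap('wrist','w1'); print(c['view'])
E
```

```text
3.7 [0.49128824 0.39889938 0.11723156] [-0.49646578  0.5892826  -0.38959997  1.74872251  0.28193729  0.86025418
 -2.49567158]
[[ 8.77607273e-02 -9.96141527e-01 -3.36047090e-04  3.54646388e-01]
 [-9.47977909e-01 -8.36210998e-02  3.07156955e-01  4.99533930e-01]
 [-3.05999899e-01 -2.66377525e-02 -9.51658811e-01  4.10037315e-01]
 [ 0.00000000e+00  0.00000000e+00  0.00000000e+00  1.00000000e+00]]
```

View pics/w1.png

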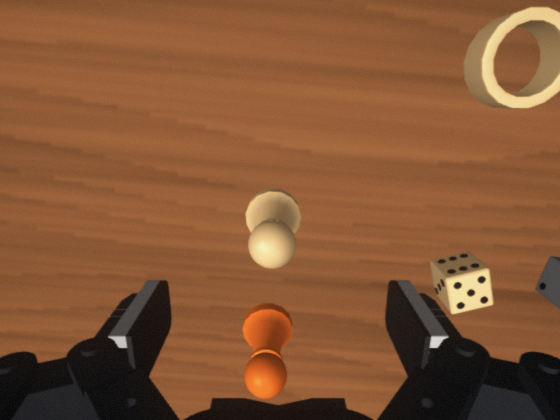

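The pale pawn's head (271,245) sits centred between the fingers, with the orange one (266,375) well behind and clear of them. Descending to grip the ball.

Request:
{"op": "servo_tool", "data": {
  "motion": [
    [[1,0,0.05,-0.5,0],[1,0,0,-0.5,0],[1,0,0,-0.4,0],[1,0,0,-0.15,0],[0.6,0,0,0,0],[0.3,0,0,0,0],[0,0,0,0,0],[0,0,0,0,0],[0,0,0,0,0],[0,0,0,0,0],[0,0,0,0,0]]
  ]
}}

```text
t: 4.85
eef_pos: [0.4919, 0.4017, 0.0561]
tool_rot: [-0.0, 0.999, 0.044, 0.001]
contact_force: [0.4, 0.1, 6.0]
gripper_width: 0.282
grasp_force: 24.5
```

Request:
{"op": "servo_tool", "data": {
  "motion": [
    [[0,0,0,0.3,0],[0,0,0,0.7,0],[0,0,0,1,0],[0,0,-0.5,0.5,0],[0,0,-1,0,0],[0,0,-1,0,0],[0,0.4,-1,0,0],[0,0,-1,0,0],[0,0,-1,0,0],[0,0,-1,0,0],[0,0,-1,0,0],[0,0,-1,0,0],[0,0,-1,0,0],[0,0,-1,0,0],[0,0,-0.7,0,0],[0,0,0,0,0],[0,0,0,0,0]]
  ]
}}

```text
t: 6.55
eef_pos: [0.5072, -0.0473, 0.1556]
tool_rot: [-0.0, 0.999, 0.043, 0.0]
contact_force: [-0.0, -0.2, 0.1]
gripper_width: 0.283
grasp_force: 24.6
```

```bash
python3 - <<'E'
from h import *
o=bot.get_obs(); print(o['t'],o['eef_pos'],o['gripper_width'])
im,d,c=snap('scene','s2'); snap('top','t2')
cv2.imwrite('pics/s2c.png',cv2.resize(im[100:310,190:470],None,fx=2.5,fy=2.5)[:,:,::-1])
E
```

```text
6.55 [ 0.50724327 -0.04730894  0.15560732] 0.2828823312646126
```

View pics/s2c.png

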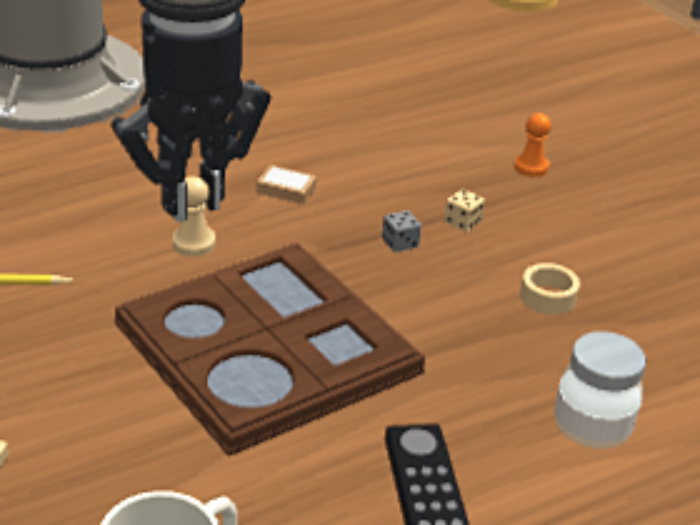

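The crop shows the pawn held upright by its head at (195,215), above the small round recess at (195,320). Lowering it 83 mm.

Request:
{"op": "servo_tool", "data": {
  "motion": [
    [[0,0,0,-0.6,0],[0,0,0,-0.6,0],[0,0,0,-0.5,0],[0,0,0,-0.28,0],[0,0,0,-0.1,0],[0,0,0,0,0],[0,0,0,0,0]]
  ]
}}

```text
t: 7.35
eef_pos: [0.5081, -0.0466, 0.0729]
tool_rot: [0.0, 0.999, 0.044, 0.001]
contact_force: [1.2, 0.0, -0.5]
gripper_width: 0.281
grasp_force: 24.6
```

Request:
{"op": "servo_tool", "data": {
  "motion": [
    [[0.4,0,0,0,0],[0.5,0,0,0,0],[0.6,0,0,0,0],[0.6,0,0,0.3,0],[0.6,0,0,0.7,0],[0.75,0,0,1,0],[0.75,0,0,0.5,0]]
  ]
}}

```text
t: 8.05
eef_pos: [0.5088, -0.0467, 0.1758]
tool_rot: [0.0, 0.999, 0.044, 0.002]
contact_force: [0.5, 0.5, 0.1]
gripper_width: 0.75
grasp_force: 0.0
```

Request:
{"op": "servo_tool", "data": {
  "motion": [
    [[0.75,-0.2,-1,0,0],[0.75,-0.2,-1,0,0],[0.75,-0.3,-1,0,0],[0.75,-0.3,-1,0,0],[0.75,-0.4,-1,-0.3,0],[0.75,-0.4,-1,-0.5,0],[0.75,0,0,-1,0],[0.75,0,0,-0.8,0],[0.75,0,0,-0.5,0],[0.75,0,0,-0.2,0],[0.75,0,0,0,0]]
  ]
}}

```text
t: 9.15
eef_pos: [0.4353, -0.2866, 0.04]
tool_rot: [-0.0, 0.999, 0.044, -0.0]
contact_force: [-0.5, -0.5, 0.4]
gripper_width: 0.747
grasp_force: 0.0
```

```bash
python3 - <<'E'
from h import *
o=bot.get_obs(); print(o['t'],o['eef_pos'],o['q'][6])
snap('wrist','w3'); im,d,c=snap('top','t3')
W=cloud(d,c); t=W[200:245,275:320]; p=t.reshape(-1,3); p=p[(p[:,2]>.055)&(p[:,2]<.1)]; print('pawn head',len(p),np.median(p,axis=0),p.max(0))
E
```

```text
9.15 [ 0.43531101 -0.28662267  0.03996811] -1.1988851698764174
pawn head 96 [ 0.50753047 -0.04640914  0.07474066] [ 0.5204528  -0.03494801  0.0824623 ]
```

View pics/w3.png

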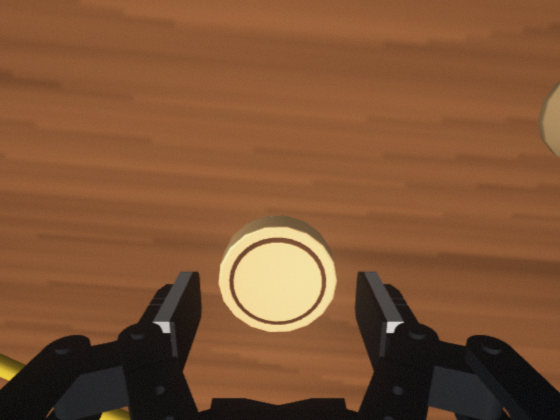

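Wrist view: the disc (278,278) is centred between the finger pads (190 and 370). Next, the tip height from the wrist depth.

```bash
python3 - <<'E'
from h import *
for tag,tz in(('w1',.1172),('w3',.040)):
    im,d,c=load(tag); W=cloud(d,c)
    for s in((270,330,130,205),(270,330,350,430)):
        p=W[s[0]:s[1],s[2]:s[3]].reshape(-1,3); g=im[s[0]:s[1],s[2]:s[3]].reshape(-1,3).max(1)<90
        p=p[g&(p[:,2]>tz-.035)&(p[:,2]<tz+.03)]
        print(tag,len(p),'tip z rel tcp',np.percentile(p[:,2],[1,5,20])-tz,'y',np.percentile(p[:,1],[2,98]))
E
```

```text
w1 1781 tip z rel tcp [-0.00878759 -0.00708204 -0.00249482] y [0.44110769 0.45050037]
w1 1895 tip z rel tcp [-0.00823517 -0.00643768 -0.00182384] y [0.34667512 0.35781393]
w3 2577 tip z rel tcp [-0.01554606 -0.01212988 -0.00572349] y [-0.2550421  -0.24086538]
w3 2573 tip z rel tcp [-0.01473937 -0.01187851 -0.00543345] y [-0.33055018 -0.31721622]
```

Request:
{"op": "servo_tool", "data": {
  "motion": [
    [[0.75,0,0,-0.2,0],[0.75,0,0,-0.11,0],[0.75,0,0,0,0],[0.6,0,0,0,0],[0.5,0,0,0,0],[0.4,0,0,0,0],[0.4,0,0,0,0],[0.4,0,0,0,0],[0.4,0,0,0,0]]
  ]
}}

```text
t: 10.15
eef_pos: [0.4355, -0.2869, 0.028]
tool_rot: [0.0, 0.999, 0.044, 0.0]
contact_force: [-2.0, 1.4, 6.1]
gripper_width: 0.596
grasp_force: 25.7
```

Request:
{"op": "servo_tool", "data": {
  "motion": [
    [[0.4,0,0,0.3,0],[0.4,0,0,0.7,0],[0.4,0,0,1,0],[0.4,0.3,0.3,0.5,0],[0.4,0.7,0.9,0,0],[0.4,0.7,0.9,0,0],[0.4,0.7,0.9,0,0],[0.4,0.7,0.9,0,0],[0.4,0.7,0.9,0,0],[0.4,0.29,0.8,0,0],[0.4,0,0.58,0,0],[0.4,0,0,0,0],[0.4,0,0,0,0]]
  ]
}}

```text
t: 11.45
eef_pos: [0.599, -0.0396, 0.1281]
tool_rot: [0.0, 0.999, 0.044, 0.0]
contact_force: [-0.4, -0.7, -2.0]
gripper_width: 0.585
grasp_force: 26.2
```

```bash
python3 - <<'E'
from h import *
o=bot.get_obs(); print(o['t'],o['eef_pos'],o['gripper_width'],o['grasp_force'])
snap('wrist','w4')
E
```

```text
11.45 [ 0.59896784 -0.03956538  0.12810111] 0.5849395201495322 26.23813569545746
```

View pics/w4.png

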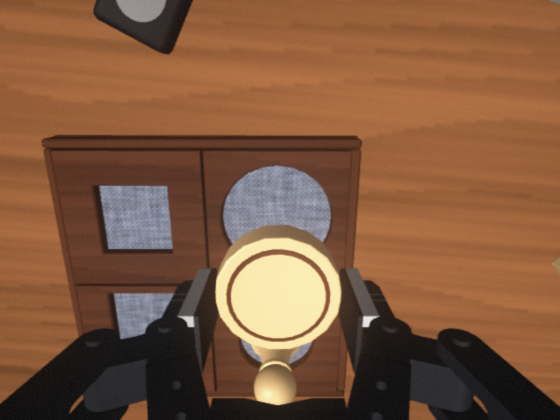

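The disc is held level (278,290), with its recess ahead (277,212) and the pawn standing in its own (275,370). Lowering.

Request:
{"op": "servo_tool", "data": {
  "motion": [
    [[0.4,0,0,-0.6,0],[0.4,0,0,-0.6,0],[0.4,0,0,-0.5,0],[0.4,0,0,-0.3,0],[0.4,0,0,-0.11,0],[0.4,0,0,0,0],[0.4,0,0,0,0],[0.7,0,0,0,0],[0.7,0,0,0,0],[0.7,0,0,0,0],[0.7,0,0,0.3,0],[0.7,0,0,0.7,0],[0.7,0,0,1,0],[0.7,0,0,0.5,0]]
  ]
}}

```text
t: 12.9
eef_pos: [0.6006, -0.0395, 0.1474]
tool_rot: [0.0, 0.999, 0.044, 0.002]
contact_force: [0.4, -0.3, -0.5]
gripper_width: 0.702
grasp_force: 0.0
```

Request:
{"op": "servo_tool", "data": {
  "motion": [
    [[0.65,-0.4,0.9,0,0.4],[0.65,-0.4,0.9,0,0.4],[0.65,-0.4,0.9,0,0.4],[0.65,-0.4,0.9,0,0.4],[0.65,-0.4,0.9,0,0.4],[0.65,-0.4,0.9,0,0.4],[0.65,-0.4,0.9,0,0.07],[0.65,-0.4,0.9,0,0],[0.65,-0.275,0.59,0,0],[0.65,0,0,-0.7,0],[0.65,0,0,-0.7,0],[0.65,0,0,-0.5,0],[0.65,0,0,-0.1,0],[0.65,0,0,0,0]]
  ]
}}

```text
t: 14.3
eef_pos: [0.46, 0.2719, 0.0636]
tool_rot: [0.0, 0.982, 0.191, -0.0]
contact_force: [0.3, 0.5, -0.5]
gripper_width: 0.653
grasp_force: 0.0
```

```bash
python3 - <<'E'
from h import *
o=bot.get_obs(); print(o['t'],o['eef_pos'],o['q'][6])
snap('wrist','w5'); snap('top','t5')
E
```

```text
14.3 [0.46002353 0.27192873 0.06360398] -2.1299006343896907
```

View pics/w5.png

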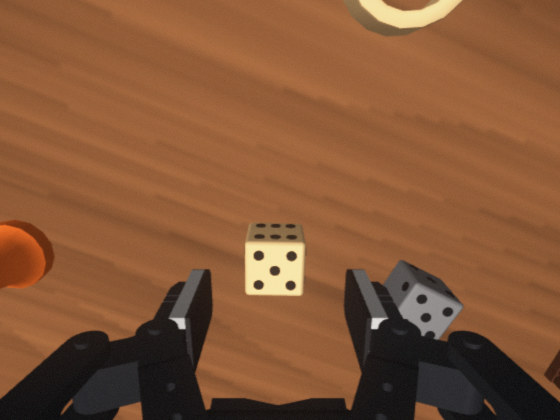

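The die (275,265) is centred and square to the fingers, with the grey one (423,300) outside the right finger. I'll narrow the opening, then descend and grip.

Request:
{"op": "servo_tool", "data": {
  "motion": [
    [[0.5,0,0,0,0],[0.5,0,0,0,0],[0.5,0,0,-0.4,0],[0.5,0,0,-0.25,0],[0.5,0,0,-0.09,0],[0.5,0,0,0,0],[0.3,0,0,0,0],[0.2,0,0,0,0],[0.1,0,0,0,0],[0.1,0,0,0,0],[0.1,0,0,0,0]]
  ]
}}

```text
t: 15.5
eef_pos: [0.4603, 0.2721, 0.0341]
tool_rot: [-0.0, 0.982, 0.191, 0.0]
contact_force: [-0.5, -0.5, 3.4]
gripper_width: 0.319
grasp_force: 25.5
```

Request:
{"op": "servo_tool", "data": {
  "motion": [
    [[0.1,0,0,0.3,0],[0.1,0,0,0.7,0],[0.1,0,0,1,0],[0.1,0.2,-0.3,0.5,-0.3],[0.1,0.6,-0.9,0,-0.5],[0.1,0.6,-0.9,0,-0.5],[0.1,0.6,-0.9,0,-0.5],[0.1,0.6,-0.9,0,-0.5],[0.1,0.5,-0.9,0,-0.17],[0.1,0.17,-0.7,0,0],[0.1,0,0,0,0],[0.1,0,0,0,0]]
  ]
}}

```text
t: 16.7
eef_pos: [0.5907, 0.0513, 0.1341]
tool_rot: [-0.0, 0.999, 0.043, -0.0]
contact_force: [-0.2, 1.4, 0.0]
gripper_width: 0.323
grasp_force: 25.1
```

```bash
python3 - <<'E'
from h import *
o=bot.get_obs(); print(o['t'],o['eef_pos'],o['gripper_width'],o['grasp_force'])
snap('wrist','w6')
E
```

```text
16.7 [0.59071515 0.05133868 0.13410075] 0.3226589895194086 25.108157694339752
```

View pics/w6.png

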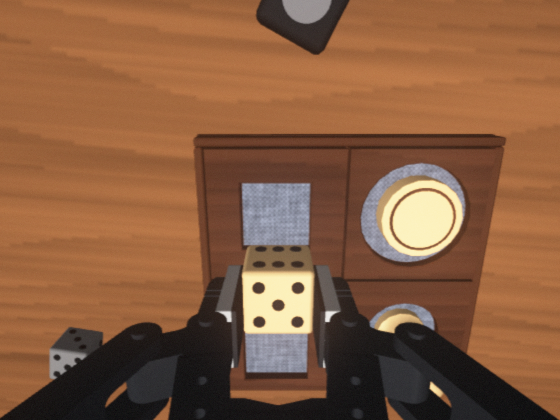

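The disc sits in the large round recess (420,215), and the die is held square over its own recess. Lowering and releasing.

Request:
{"op": "servo_tool", "data": {
  "motion": [
    [[0.1,0,0,-0.6,0],[0.1,0,0,-0.6,0],[0.1,0,0,-0.5,0],[0.1,0,0,-0.3,0],[0.1,0,0,-0.11,0],[0.1,0,0,0,0],[0.1,0,0,0,0],[0.5,0,0,0,0],[0.5,0,0,0,0],[0.5,0,0,0,0],[0.5,0,0,0.3,0],[0.5,0,0,0.7,0],[0.5,0,0,1,0],[0.5,0,0,0.5,0],[0.5,0,0,0,0]]
  ]
}}

```text
t: 18.25
eef_pos: [0.5932, 0.0523, 0.1538]
tool_rot: [-0.0, 0.999, 0.044, 0.004]
contact_force: [0.2, -0.3, 0.1]
gripper_width: 0.5
grasp_force: 0.0
```

Request:
{"op": "servo_tool", "data": {
  "motion": [
    [[0.5,0,-0.9,0,-0.8],[0.5,0,-0.9,0,-0.8],[0.5,0,-0.9,0,-0.8],[0.5,0,-0.9,0,-0.8],[0.5,0,-0.9,0,-0.8],[0.5,-0.09,-0.9,0,-0.8],[0.5,0,-0.9,0,-0.8],[0.5,0,-0.9,0,-0.8],[0.5,0,-0.92,0,-0.75],[0.5,0,0,-0.7,0],[0.5,0,0,-0.7,0],[0.5,0,0,-0.5,0],[0.5,0,0,-0.21,0],[0.5,0,0,0,0],[0.5,0,0,0,0]]
  ]
}}

```text
t: 19.75
eef_pos: [0.5877, -0.273, 0.0657]
tool_rot: [-0.0, 0.927, -0.376, 0.0]
contact_force: [-0.2, -0.6, 0.5]
gripper_width: 0.5
grasp_force: 0.0
```

```bash
python3 - <<'E'
from h import *
o=bot.get_obs(); print(o['t'],o['eef_pos'],o['tool_rot'],o['q'][6])
snap('wrist','w7')
E
```

```text
19.75 [ 0.58770825 -0.27300868  0.06565398] [-9.84882243e-07  9.26726411e-01 -3.75736554e-01  4.47948836e-04] -2.038352545231479
```

View pics/w7.png

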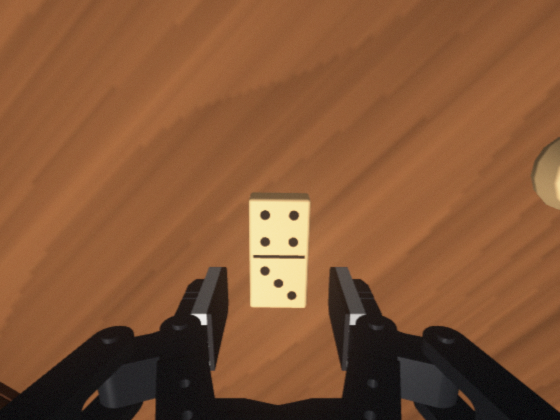

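The domino (278,252) is aligned and centred. Gripping its upper 6 mm.

Request:
{"op": "servo_tool", "data": {
  "motion": [
    [[0.5,0,0,-0.4,0],[0.5,0,0,-0.35,0],[0.5,0,0,-0.15,0],[0.5,0,0,0,0],[0.35,0,0,0,0],[0.2,0,0,0,0],[0.1,0,0,0,0],[0.1,0,0,0,0],[0.1,0,0,0,0]]
  ]
}}

```text
t: 20.7
eef_pos: [0.5874, -0.2729, 0.0292]
tool_rot: [0.0, 0.927, -0.376, 0.0]
contact_force: [0.9, -0.6, 0.2]
gripper_width: 0.341
grasp_force: 25.7
```

Request:
{"op": "servo_tool", "data": {
  "motion": [
    [[0.1,0,0,0.3,0],[0.1,0,0,0.7,0],[0.1,0,0,1,0],[0.1,0,0,0.8,0],[0.1,0,0.3,0.2,0.4],[0.1,-0.3,0.9,0,0.8],[0.1,-0.3,0.9,0,0.8],[0.1,-0.3,0.9,0,0.8],[0.1,-0.3,0.9,0,0.8],[0.1,-0.3,0.9,0,0.8],[0.1,-0.3,0.9,0,0.8],[0.1,-0.3,0.9,0,0.8],[0.1,-0.1,0.9,0,0.8],[0.1,0,0.42,0,0.35],[0.1,0,0,0,0],[0.1,0,0,0,0]]
  ]
}}

```text
t: 22.3
eef_pos: [0.4994, 0.043, 0.1489]
tool_rot: [0.0, 0.999, 0.043, -0.0]
contact_force: [0.2, -0.4, -0.7]
gripper_width: 0.339
grasp_force: 25.8
```

```bash
python3 - <<'E'
from h import *
o=bot.get_obs(); print(o['t'],o['eef_pos'],o['gripper_width'],o['grasp_force'])
snap('wrist','w8')
E
```

```text
22.3 [0.49942735 0.04301322 0.1488551 ] 0.3385027445869773 25.760671198368073
```

View pics/w8.png

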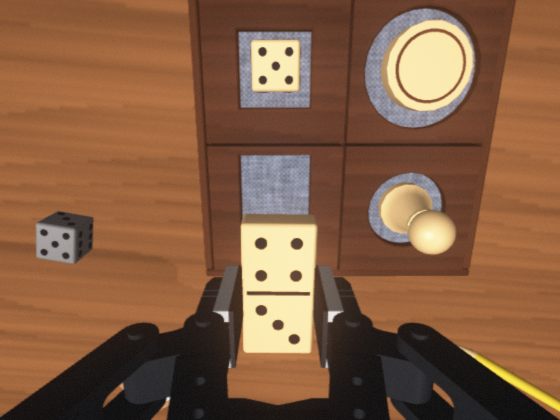

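The die, disc and pawn all sit in their recesses, and the domino is held level in line with its own. Lowering and releasing.

Request:
{"op": "servo_tool", "data": {
  "motion": [
    [[0.1,0,0,-0.8,0],[0.1,0,0,-0.7,0],[0.1,0,0,-0.6,0],[0.1,0,0,-0.35,0],[0.1,0,0,-0.14,0],[0.1,0,0,0,0],[0.1,0,0,0,0],[0.5,0,0,0,0],[0.5,0,0,0,0],[0.5,0,0,0,0],[0.5,0,0,0.3,0],[0.5,0,0,0.7,0],[0.5,0,0,1,0],[0.5,0,0,1,0],[0.5,-0.3,0,1,0],[0.5,0,0,1,0],[0.5,0,0,0,0],[0.5,0,0,0,0],[0.5,0,0,0,0]]
  ]
}}

```text
t: 24.25
eef_pos: [0.4865, 0.0438, 0.2448]
tool_rot: [0.0, 0.999, 0.044, -0.001]
contact_force: [0.4, 0.6, -0.7]
gripper_width: 0.501
grasp_force: 0.0
```

```bash
python3 - <<'E'
from h import *
o=bot.get_obs(); print(o['t'],o['eef_pos'],o['gripper_width'])
im,d,c=snap('wrist','w9'); W=cloud(d,c).reshape(-1,3); W=W[~np.isnan(W[:,0])]
for k,x,y,h in(('pawn',.507,-.047,.079),('disc',.599,-.04,.030),('die',.591,.0515,.042),('domino',.4995,.043,.028)):
    p=W[(np.hypot(W[:,0]-x,W[:,1]-y)<.045)&(W[:,2]>.026)]
    t=p[p[:,2]>np.percentile(p[:,2],98)-.006]
    print(k,len(p),'top z',np.percentile(p[:,2],[50,98]).round(4),'expect',h,'ctr',t.mean(0).round(4),'std z',t[:,2].std().round(4))
im,d,c=snap('scene','s9'); cv2.imwrite('pics/s9c.png',cv2.resize(im[130:320,60:460],None,fx=2,fy=2)[:,:,::-1])
E
```

```text
24.25 [0.48652373 0.04375347 0.24476709] 0.5010199026903241
pawn 5089 top z [0.289  0.3021] expect 0.079 ctr [ 0.5014 -0.0084  0.2993] std z 0.0018
disc 3214 top z [0.0296 0.0314] expect 0.03 ctr [ 0.5979 -0.0384  0.0295] std z 0.0009
die 1308 top z [0.0411 0.0427] expect 0.042 ctr [0.5895 0.053  0.041 ] std z 0.0009
domino 26507 top z [0.2783 0.306 ] expect 0.028 ctr [0.5009 0.0455 0.3032] std z 0.0022
```

View pics/w9.png

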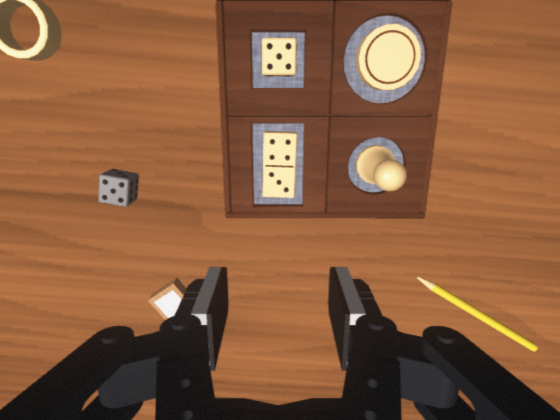

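View pics/s9c.png

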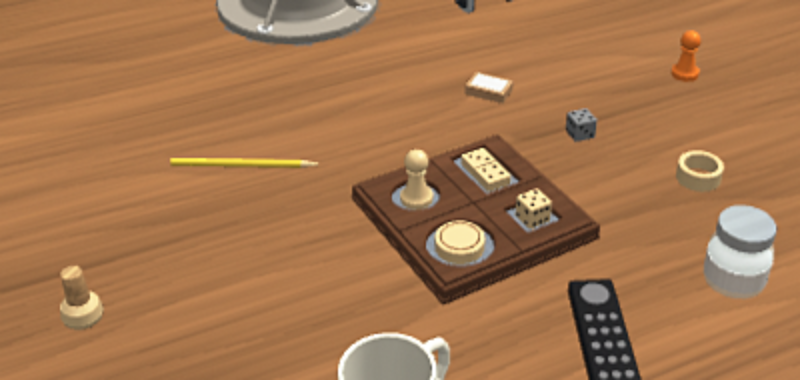

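Both pictures show all four pieces sitting flat in their own recesses. The ring and stopper stand untouched, and the gripper is clear. Handing in.

```bash
python3 -c "
from station import bot
print(bot.hand_in())"
```

```text
the job is handed in; nothing more can be done
None
```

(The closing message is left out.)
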